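Close up the spice row and lock its sliding stop at the mark

TASK

In the spice rail, push the spice jar that stands apart up against its neighbours so the row is closed and the jars stand upright against the end block. Then slide the metal stop until its pointer lines up with the brass length mark, and, holding it there against its spring, press its black cam lever fully shut against the stop. Finish while still holding the stop at the mark with the lever squeezed shut: do not let go, and leave the other things on the worktop alone.

Things in the scene. Friction and masses are not known exactly. Their poses are not given: they have to be found in the camera images.
- rail: Aluminium channel rail fixed to the worktop, 78 mm deep, 376 mm long, floor 10 mm thick; origin at worktop level on the channel's centre line, y along the channel (robot's left) to the end block, x away from the robot. Lips at x = +-27 mm (50 mm between) rise to 22 mm. End block at y = 190 to 204 mm, 70 mm high; jars of the closed row stand at y = 168, 123 and 78 mm.
- spice_jar_1: Red-capped round spice jar: glass 42 mm across, cap (top 20 mm) 45 mm, 106 mm tall, about 0.11 kg, loose, standing in the channel; origin at the centre of its underside (10 mm above the worktop). The three jars stand in any order: two at the end block, one 25 to 50 mm apart, towards the stop.
- spice_jar_2: Red-capped spice jar, same size, mass and origin as spice_jar_1.
- spice_jar_3: Red-capped spice jar, same size, mass and origin as spice_jar_1.
- stop: Steel stop sliding on the rail; axes as the rail's, origin at worktop level under its upright plate. Plate: x +-50 mm (+-38 below 45 mm), y +-2.5 mm, 24 to 95 mm high; jars are on its +y side. Behind it (-y) a web, x +-6, y -2.5 to -52.5 mm, up to 82 mm high, above a foot 24 mm high. Fingers astride the web can push the plate. A spring pulls it to joint 0 with 1.8 to 3.4 N, even with the lever shut.
- stop_slide (a joint): How far the stop has slid along rail +y towards the jars, m: 0 at the start, 0.130 at most. At 0 the stop's origin is at rail y = -72.5 mm.
- pointer (a point): Lower tip of the pointer on the stop's front (robot) side, a 3 mm wide steel tooth at stop (x, y) = (-40, 0) mm, 21 mm above the worktop; it passes 4 mm above the mark.
- mark: Brass length mark fixed on the rail's front ledge, a 3 mm wide upright rib 7 mm tall on a 12 x 10 mm foot; origin at the centre of its underside, axes as the rail's. The pointer is at the mark when both have the same rail y. It leaves 8 to 28 mm between plate and closed row.
- lever: Black cam lever on the robot's (-x) side of the web: paddle 30 mm wide (stop y -6 to -36 mm), 8 mm thick, 50 mm long; origin on its hinge, 32 mm above the worktop at stop (x, y) = (-11, -21) mm, hinge line along the rail. Shut, it is upright, outer face at stop x = -15 mm: web and shut lever are 21 mm thick together, centred at x = -4.5 mm.
- lever_hinge (a joint): Lean of the lever, rad: 0 shut (upright against the web), up to 0.42 open, leaning to the robot; at the start 0.28 to 0.36 (its tip then leans out 14 to 18 mm). No spring: it stays where it is left, and a push of about 3 N near its tip moves it.
- lever_tip (a point): Top end of the lever, 50 mm above its hinge (82 mm above the worktop when shut).
- jar_1: Bystander: glass jar with a silver lid, 66 x 72 x 102 mm, behind the rail; origin at the centre of its underside.
- tea_cup_1: Bystander: flowered tea cup, 99 x 125 x 64 mm, behind the rail; origin at the centre of its underside.
- candle_1: Bystander: candle in a glass, 76 x 76 x 90 mm, behind the rail; origin at the centre of its underside.

How it is judged (in metres and radians):
On the way, in this order (a step that is already met when the one before it is completed fails the run):
1. the jar that stood apart is up against its neighbours, all upright (y of each of spice_jar_1, spice_jar_2, spice_jar_3 in the frame of rail above 0.0745 m and angle between each of spice_jar_1, spice_jar_2, spice_jar_3's own z axis and vertical below 0.12 rad and x of spice_jar_1 in the frame of rail between -0.012 and 0.012 m and z of each of spice_jar_1, spice_jar_2, spice_jar_3 in the frame of rail below 0.02 m and x of spice_jar_2 in the frame of rail between -0.012 and 0.012 m and x of spice_jar_3 in the frame of rail between -0.012 and 0.012 m), for 0.2 s.
2. the stop's pointer is at the mark with the lever still open (y of pointer in the frame of mark between -0.005 and 0.005 m and value of joint lever_hinge above 0.2 rad), for 0.2 s.
At the end, for the whole second after the job is handed in: Jars upright in the channel, row closed (all at rail y above 74.5 mm: gaps total under 4 mm); pointer within 5 mm of the mark along the rail, stop still; lever shut (under 0.06 rad); fingers still press the lever with over 3 N, stop and lever together with over 6 N (all of step 1 and y of pointer in the frame of mark between -0.005 and 0.005 m and value of joint lever_hinge below 0.06 rad and contact force between the fingers and lever above 3 N and contact force between the fingers and stop above 6 N and velocity of joint stop_slide between -0.01 and 0.01 m/s); the arm keeps its last pose, push and grip.
It fails at once if the lever is shut while the stop is off the mark (more than 8 mm) (value of joint lever_hinge below 0.15 rad and (y of pointer in the frame of mark below -0.008 m or y of pointer in the frame of mark above 0.008 m)).
It fails at once if a bystander (jar_1) is shifted by more than 20 mm (distance of jar_1 from where it was at the start of the episode above 0.02 m).
It fails at once if a bystander (tea_cup_1) is shifted by more than 20 mm (distance of tea_cup_1 from where it was at the start of the episode above 0.02 m).
It fails at once if a bystander (candle_1) is shifted by more than 20 mm (distance of candle_1 from where it was at the start of the episode above 0.02 m).
It also fails if it takes over 48 s, if anything falls off the work surface, if the arm or the gripper's body presses on something with over 40 N, if the wrist force passes 120 N, or if a joint passes its speed limit or range.

ROBOT

A 6-joint arm with a two-finger parallel gripper is mounted at the origin on a cart in front of the work surface, level with it; the furniture and walls round the work are solid. World frame = base frame: x ahead of the robot, y to its left, z up, the work surface at z = 0. Lengths are in mm, angles in rad, forces in N, time in s.
With the tool pointing down it reaches from about 300 to 775 mm from the base axis. Payload 14.6 kg.
Tool frame: the origin (TCP) lies between the finger pads; the fingertips stand 8 mm ahead of it and the grasp point (between the pads) lies 11 mm behind it; z points along the fingers, y is the line along which they close (so a half turn about z gives the same grasp; the last joint's range is limited). The gripper opens to 85 mm and grips with 20 to 120 N. Pads are 22 mm wide; open, the fingers measure 114 mm over their backs; the gripper's body (76 mm by 85 mm) begins 54 mm behind the grasp point. The pads swing forward as they close: fully open they stand 13 mm farther back than shut.
Start: joints at [1.203, 0.3, 1.521, -0, 1.321, -0.067], TCP at [162.954, 525.295, 199.981] pointing down, gripper open.
Joint ranges: [-3.03, 3.03], [-0.79, 2.21], [0.23, 2.52], [-1.04, 4.18], [0, 3.07], [-2.55, 2.55]. Speed limits (rad/s): [2.22, 2.22, 2.57, 3.14, 3.14, 3.14].

INTERFACE

Orientations are given as a rotation vector (axis times angle).
In Python, from workcell import arm gives the robot as it stands. Calls block until the motion is done:
- arm.goto(position, orientation): joint-space move of the TCP to a pose.
- arm.move_straight(position, feed=150, ori=None, until_force=None): straight line of the TCP; ori=None keeps the orientation; feed is the mean speed in mm/s. With until_force (N) it stops when the force on the tool has changed by that much, and returns True; else False.
- arm.set_joints(angles): joint-space move.
- arm.gripper_to(opening, force=None): opening from 0.0 (shut) to 1.0 (fully open); force is the grip in N (None keeps the last); returns when the fingers have stopped.
- arm.sleep(seconds).
- arm.inverse_kinematics(position, orientation): joint angles nearest the present ones, or None.
- arm.get_state(): the state.
- arm.capture(name): name is "scene" or "top" or "wrist"; returns a dict with "pixels" (400x640x3 uint8, red, green, blue), "depth" (400x640 float32, mm along the optical axis (not along the pixel's ray), 0 where there is no reading), "mtx" (3x3 intrinsics, pixels), "extrinsics" (4x4, takes a point from camera to world coordinates). Camera axes: x right, y up, looking along -z (the intrinsics and any distortion apply to the point x, -y, -z); pixel columns grow to the right and rows downward; lengths in mm; the calibration is good to about 2 mm. A picture is of the moment at which its call begins.
A pose or a line that the arm cannot do raises arm.IKError and nothing moves.
- arm.job_done(): hands the job in; it is judged then, once.
Trained networks look in the newest picture that a camera, given by its name, has taken for a name from the list of things; names that differ only in an ending like _2 or _b are one class to them, and where a whole thing is asked for, a point or a joint stands for the part that bears it (a point fixed in the world has none). Each returns a list of dicts, best first, with "conf" (0 to 1); they miss things now and then, are a little off and sometimes report something else, mostly with a low value. They report only what shows in the picture. A call takes as long as a camera call.
- arm.search_frame(camera, thing): "bbox" ([left, top, right, bottom] in pixels, round what is visible of it).
- arm.landmark_of(camera, thing): "at" ([column, row] in pixels: a listed point, or the origin of a listed thing).
The state is a dict: "time": time; "joints": joint angles; "joint_velocities": joint speeds; "joint_efforts": joint torques, N m; "tcp_pos": TCP position; "tool_rot": TCP orientation; "contact_force": force on the tool from outside, world axes, zero at the start; "moment": the same for the moment, N m; "gripper_width": opening from 0.0 (shut) to 1.0 (fully open); "gripper_force": force on a finger pad.
Only numpy, scipy, OpenCV 4.12 (cv2) and the standard library are available. Lean on these libraries where they do the work, as an engineer would, in place of code of your own. Each camera call takes 0.05 s, during which the arm holds its last target. There are 200 camera calls.

## Working session

There is one attempt and no reset: what is moved stays moved. The work goes in short steps, each a Python script; the robot and the scene stay as the last script left them, time stands still between calls to the robot, and variables do not carry over. Pictures are saved under pics/ and viewed, at most 13 in all, crops included, and the job is handed in when it is done.

```bash
mkdir -p pics; cat > h.py <<'E'
import numpy as np, cv2
from workcell import arm
def px2w(c,uv,z=None,dist=0):
    K=c["mtx"];E=c["extrinsics"];u,v=uv
    d=np.array([(u-K[0,2])/K[0,0],-(v-K[1,2])/K[1,1],-1.0])
    if z is None:
        dep=c["depth"][int(round(v)),int(round(u))]; return E[:3,:3]@(d*dep)+E[:3,3]
    r=E[:3,:3]@d; return E[:3,3]+r*(z-E[2,3])/r[2]
def cloud(c):
    K=c["mtx"];E=c["extrinsics"];h,w=c["depth"].shape
    v,u=np.mgrid[:h,:w];D=c["depth"]
    P=np.stack([(u-K[0,2])/K[0,0]*D,-(v-K[1,2])/K[1,1]*D,-D],-1)
    return P@E[:3,:3].T+E[:3,3]
def save(c,n): cv2.imwrite("pics/"+n+".png",c["pixels"][...,::-1])
E
cat > a.py <<'E'
from h import *
for cam in ("scene","top"):
    c=arm.capture(cam); save(c,cam+"0"); np.savez(cam+"0.npz",**{k:c[k] for k in("pixels","depth","mtx","extrinsics")})
    print(cam,{k:c[k] for k in c if k not in("pixels","depth","mtx","extrinsics")})
    for t in ("rail","spice_jar_1","stop","mark","pointer","lever","lever_tip"):
        for r in arm.landmark_of(cam,t)[:4]:
            print(t,np.round(r["at"],1),round(r["conf"],2),np.round(px2w(c,r["at"]),0), np.round(px2w(c,r["at"],dict(rail=0,spice_jar_1=10,stop=0,mark=12,pointer=21,lever=32,lever_tip=80)[t]),0))
print(arm.get_state())
E
python3 a.py
```

```text
scene {}
rail [316.6 237.6] 0.86 [  19. -584.  491.] [547. -21.   0.]
spice_jar_1 [311.7 229.7] 0.94 [532. -22.  27.] [552.  -1.  10.]
spice_jar_1 [444.2 250.6] 0.73 [ 691. -257.    8.] [ 688. -259.   10.]
stop [344.6 255.4] 0.82 [ 515. -137.   24.] [ 540. -113.    0.]
mark [298.3 238.2] 0.43 [503. -10.  13.] [504.  -8.  12.]
pointer [328.2 253.8] 0.57 [508. -97.  12.] [ 499. -106.   21.]
lever [342.1 248.6] 0.75 [ 517. -127.   35.] [ 520. -125.   32.]
lever [296.3 235.6] 0.59 [508.   3.  12.] [488. -21.  32.]
lever_tip [340.2 229.3] 0.56 [ 514. -125.   80.] [ 514. -124.   80.]
top {}
rail [349.8 232. ] 0.9 [537. -19. 116.] [548. -28.   0.]
spice_jar_1 [340.8 230.8] 0.81 [540.   2. 118.] [550.  -4.  10.]
spice_jar_1 [284.5 225.3] 0.76 [554. 130. 119.] [566. 139.  10.]
spice_jar_1 [304.  231.9] 0.65 [538.  86. 116.] [549.  89.  10.]
stop [383.2 234.9] 0.62 [ 536. -107.   40.] [ 539. -113.    0.]
mark [342.5 231.4] 0.5 [538.  -2. 116.] [548.  -8.  12.]
pointer [383.5 248. ] 0.65 [ 502. -102.   67.] [ 505. -109.   21.]
lever [390.1 234.2] 0.46 [ 534. -117.   82.] [ 538. -125.   32.]
lever_tip [396.1 243.6] 0.63 [ 512. -131.   79.] [ 511. -130.   80.]
{'time': 0.8, 'joints': array([ 1.20339712e+00,  2.99869538e-01,  1.52097855e+00, -1.16784288e-05,
        1.32068529e+00, -6.66203085e-02]), 'joint_velocities': array([-0.00173379, -0.0023593 , -0.0011251 ,  0.00038091, -0.00115553,
        0.00014531]), 'joint_efforts': array([ 6.12051044e-04, -5.43329859e+01, -3.61970150e+01, -4.65635185e-05,
        5.49979613e-04,  1.84262461e-06]), 'tcp_pos': array([162.96315076, 525.30674818, 200.00638333]), 'tool_rot': array([4.70675404e-01, 3.10611002e+00, 8.71079767e-05]), 'contact_force': array([ 0.12959472, -0.98103811, -0.04859652]), 'moment': array([-0.00150667, -0.01598651, -0.01144098]), 'gripper_force': 0.0, 'gripper_width': 0.9996857821371052}
```

```bash
python3 - <<'E'
import cv2,numpy as np
a=cv2.imread("pics/scene0.png")[120:310,200:480];b=cv2.imread("pics/top0.png")[170:300,220:460]
a=cv2.resize(a,(560,380));
cv2.imwrite("pics/v1.png",cv2.resize(a,(800,543)));cv2.imwrite("pics/v2.png",cv2.resize(b,(800,433)))
from h import cloud
c=dict(np.load("top0.npz"));P=cloud(c)
# red caps
px=c["pixels"].astype(int);m=((px[...,0]>110)&(px[...,0]-px[...,1]>60)&(px[...,0]-px[...,2]>60)&(P[...,2]>105)&(P[...,2]<130)&(P[...,1]>-100)&(P[...,1]<250)).astype(np.uint8)
n,l,s,ce=cv2.connectedComponentsWithStats(m)
for i in range(1,n):
    if s[i,4]>15:
        q=P[l==i];print(s[i],np.round(q.mean(0)),np.round(q.min(0)),np.round(q.max(0)))
E
```

```text
[276 214  38  20 341] [556. 107. 116.] [536.  65. 105.] [581. 150. 121.]
[336 219  18  19 190] [547.  -6. 116.] [526. -27. 106.] [567.  13. 121.]
```

View pics/v1.png

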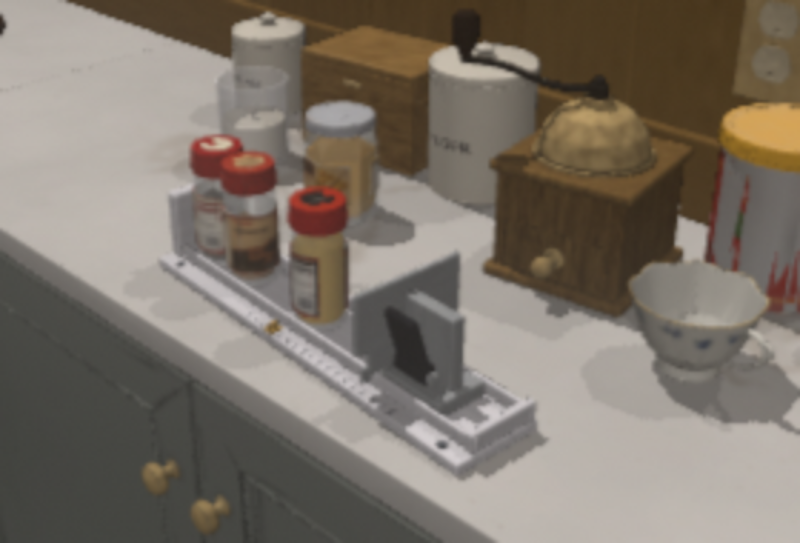

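View pics/v2.png

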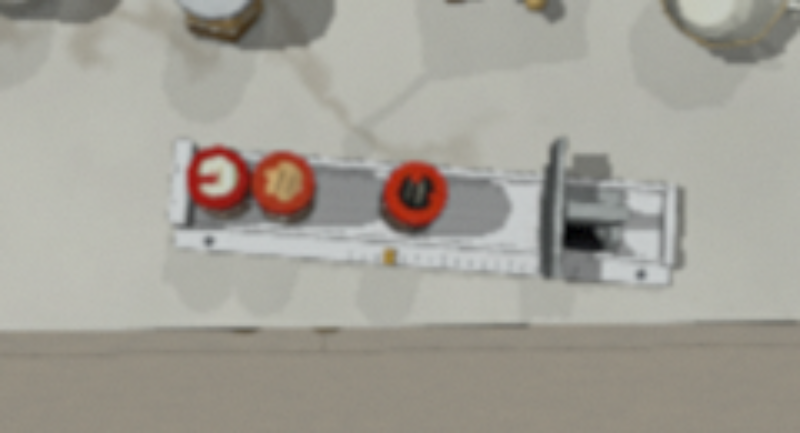

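```bash
cat >> h.py <<'E'
def ori(psi):
    p=(psi+np.pi/2)/2; return np.pi*np.array([np.cos(p),np.sin(p),0])
def brass(c,P,z0=5,z1=25):
    hsv=cv2.cvtColor(c["pixels"],cv2.COLOR_RGB2HSV)
    return (hsv[...,0]>10)&(hsv[...,0]<32)&(hsv[...,1]>110)&(hsv[...,2]>70)&(P[...,2]>z0)&(P[...,2]<z1)&(abs(P[...,1])<150)&(abs(P[...,0]-510)<45)
def look(n):
    c=arm.capture("wrist");save(c,n);np.savez(n+".npz",**{k:c[k] for k in("pixels","depth","mtx","extrinsics")})
    return c
E
python3 - <<'E'
from h import *
for n in("scene0","top0"):
    c=dict(np.load(n+".npz"));P=cloud(c);m=brass(c,P);v,u=np.nonzero(m)
    print(n,m.sum(),u.mean() if len(u) else 0,v.mean() if len(v) else 0,P[m].mean(0))
    if len(u):print(px2w(c,(u.mean(),v.mean()),14))
arm.goto([545,-30,300],ori(-0.08))
c=look("w1");s=arm.get_state();print(s["time"],s["tcp_pos"],s["contact_force"])
for t in ("rail","spice_jar_1","stop","mark","pointer","lever","lever_tip"):
    for r in arm.landmark_of("wrist",t)[:3]:
        print(t,np.round(r["at"],1),round(r["conf"],2),np.round(px2w(c,r["at"]),0), np.round(px2w(c,r["at"],dict(rail=0,spice_jar_1=10,stop=0,mark=12,pointer=21,lever=32,lever_tip=80)[t]),0))
E
```

```text
scene0 13 298.15384615384613 233.46153846153845 [512.35503308   1.32981134  16.47079158]
[514.95828002   4.36836296  14.        ]
top0 7 336.42857142857144 246.71428571428572 [509.83162259   7.83733234  13.87660674]
[509.82441328   7.83940041  14.        ]
3.275 [545.01111869 -29.30242403 299.90500171] [ 0.17232503  0.2803786  -0.61942983]
rail [320.8 164.8] 0.67 [545. -15. 117.] [543. -32.   0.]
spice_jar_1 [324.3  54.1] 0.92 [559. 109. 116.] [561. 130.  10.]
spice_jar_1 [325. 149.] 0.65 [552.   4. 117.] [552.  -6.  10.]
spice_jar_1 [322.1  85.6] 0.58 [554.  76. 115.] [555.  88.  10.]
stop [321.9 206.2] 0.55 [ 540. -100.    9.] [ 540. -103.    0.]
stop [326.2 148.9] 0.36 [553.   4. 115.] [554.  -7.   0.]
mark [297.5 139.5] 0.52 [510.  12.  10.] [510.  12.  12.]
pointer [298.1 212.7] 0.88 [ 501. -104.   24.] [ 501. -105.   21.]
lever [315.5 227.9] 0.7 [ 530. -106.   93.] [ 527. -129.   32.]
lever_tip [303.9 240.8] 0.48 [ 511. -130.   80.] [ 511. -130.   80.]
```

View pics/w1.png

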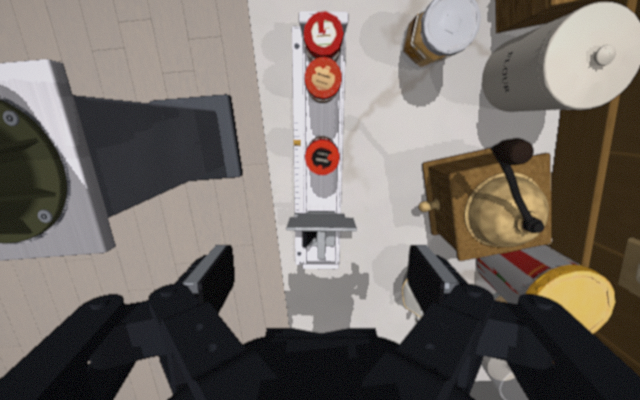

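```bash
python3 - <<'E'
from h import *
for n in("w1","top0"):
    c=dict(np.load(n+".npz"));P=cloud(c)
    px=c["pixels"].astype(int);z=P[...,2]
    m=((px[...,0]-px[...,1]>60)&(px[...,0]-px[...,2]>60)&(z>108)&(z<124)&(abs(P[...,1]-60)<120)&(abs(P[...,0]-550)<60)).astype(np.uint8)
    k,l,s,ce=cv2.connectedComponentsWithStats(m)
    for i in range(1,k):
        if s[i,4]>60:
            q=P[l==i];(cx,cy),r=cv2.minEnclosingCircle(q[:,:2].astype(np.float32));print(n,s[i],(cx,cy,r),q[:,2].mean())
    m=brass(c,P);v,u=np.nonzero(m);print("brass",m.sum(),np.c_[u,v].mean(0) if len(u) else 0,px2w(c,(u.mean(),v.mean()),14))
    # plate top edge: z 88..98
    m=(abs(z-95)<5)&(abs(P[...,1]+105)<30)&(abs(P[...,0]-545)<70);q=P[m];print("plate",len(q),q.mean(0),q.min(0),q.max(0));print("yaw",np.polyfit(q[:,0],q[:,1],1))
    # end block z~70
    m=(abs(z-70)<4)&(abs(P[...,1]-160)<25)&(abs(P[...,0]-560)<50);q=P[m];print("end",len(q),q.mean(0) if len(q) else 0)
    # rail outline
    m=((z>5)&(z<28)&(abs(P[...,0]-545)<60)&(P[...,1]>-300)&(P[...,1]<220));q=P[m]
    # keep x,y min-area rect
    print("rect",cv2.minAreaRect(q[:,:2].astype(np.float32)), len(q))
E
```

```text
w1 [ 304   12   39   87 1724] (554.3097534179688, 107.35380554199219, 44.37324905395508) 115.64474955946771
w1 [305 140  35  35 681] (546.881103515625, -6.334540843963623, 21.44871711730957) 115.52504490677238
brass 23 [296.60869565 142.43478261] [508.80537872   7.75172211  14.        ]
plate 273 [ 538.40740658 -107.93395034   93.57517822] [ 489.08788306 -114.60098953   90.04025383] [ 587.05359399 -102.20169217   96.92887711]
yaw [ -0.09300789 -57.85781554]
end 286 [561.94760257 160.31341896  69.11962351]
rect ((541.1782836914062, -19.88433837890625), (373.7044372558594, 82.34984588623047), 85.22984313964844) 6895
top0 [276 214  19  19 167] (559.9152221679688, 129.40829467773438, 21.301437377929688) 116.52583730908103
top0 [296 216  18  18 175] (555.5563354492188, 84.82180786132812, 21.330242156982422) 116.36314270040685
top0 [336 219  18  19 196] (547.1762084960938, -6.282608509063721, 21.316370010375977) 116.2864997908954
brass 7 [336.42857143 246.71428571] [509.82441328   7.83940041  14.        ]
plate 95 [ 538.66695908 -108.55374779   95.14223453] [ 491.2116791  -114.20856417   91.04787256] [ 587.52385578 -102.58308506   99.3802511 ]
yaw [ -0.09349038 -58.19356831]
end 129 [562.34073081 159.0696923   70.02700169]
rect ((545.251220703125, -47.90574645996094), (118.77580261230469, 492.75323486328125), 0.22831225395202637) 3053
```

```bash
cat >> h.py <<'E'
PSI=-0.0931;O=np.array([544.3,-36.8]);EX=np.array([np.cos(PSI),np.sin(PSI)]);EY=np.array([-EX[1],EX[0]])
def W(x,y,z): return np.r_[O+x*EX+y*EY,z]
def R(p): d=np.asarray(p)[:2]-O; return np.round([d@EX,d@EY],1)
def st(t=""):
    s=arm.get_state();f=s["contact_force"];print(t,round(s["time"],2),R(s["tcp_pos"]),round(s["tcp_pos"][2],1),"F rail",round(f[:2]@EX,1),round(f[:2]@EY,1),round(f[2],1),"w",round(s["gripper_width"],3),round(s["gripper_force"],1));return s
E
python3 - <<'E'
from h import *
arm.goto(W(0,30.5,150),ori(PSI)); st("above")
arm.move_straight(W(0,30.5,60),feed=150); st("down")
arm.gripper_to(0.3,force=20); st("grip")
print(arm.move_straight(W(0,79,60),feed=60,until_force=9)); st("slid")
E
```

```text
above 4.28 [ 0.8 30.4] 151.5 F rail 0.6 -0.3 1.0 w 1.0 0.0
down 5.03 [ 0.8 30.4] 61.3 F rail -0.3 -0.4 -0.5 w 1.0 0.0
grip 5.49 [ 0.4 30.5] 60.6 F rail -0.5 0.4 5.3 w 0.51 20.1
False
slid 6.45 [-0.1 78.8] 59.9 F rail -0.6 -0.6 2.2 w 0.516 20.5
```

```bash
python3 - <<'E'
from h import *
print(arm.move_straight(W(0,86,60),feed=25,until_force=10)); st("slid")
arm.gripper_to(1.0); st("open")
arm.move_straight(W(0,78,150),feed=200)
arm.goto(W(-4.5,-30,240),ori(PSI))
c=look("w2");st()
P=cloud(c);px=c["pixels"].astype(int);z=P[...,2]
m=((px[...,0]-px[...,1]>60)&(px[...,0]-px[...,2]>60)&(z>100)&(z<128)&(abs(P[...,1]-60)<120)&(abs(P[...,0]-550)<60)).astype(np.uint8)
k,l,s,ce=cv2.connectedComponentsWithStats(m)
for i in range(1,k):
    if s[i,4]>60: q=P[l==i][:,:2];print(s[i],R(q.min(0)),R(q.max(0)))
E
```

```text
True
slid 6.74 [ 0.3 83.7] 60.2 F rail 0.1 -4.2 4.8 w 0.516 20.7
open 7.23 [-0.2 83.6] 59.7 F rail -0.4 0.3 0.6 w 1.001 0.0
 8.5 [ -4.9 -29.3] 238.2 F rail 0.5 -0.1 -0.5 w 0.999 0.0
[ 303    0   46   50 1285] [-21.   98.9] [ 16.9 144.1]
[ 305   78   44   47 1174] [-19.4  31.6] [18.4 78.4]
```

View pics/w2.png

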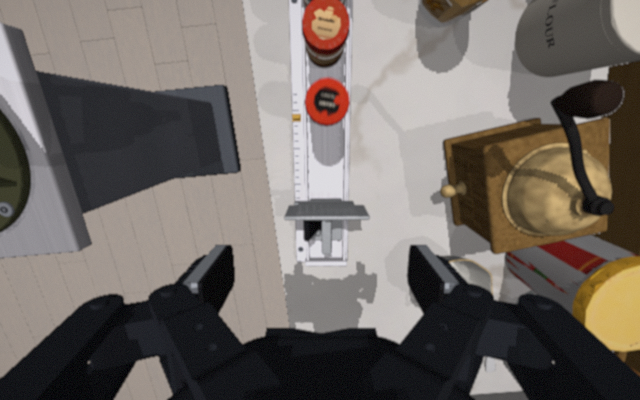

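```bash
python3 - <<'E'
from h import *
c=arm.capture("scene");np.savez("scene1.npz",**{k:c[k] for k in("pixels","depth","mtx","extrinsics")})
cv2.imwrite("pics/s1.png",cv2.resize(c["pixels"][150:280,240:400,::-1],None,fx=4.6,fy=4.6,interpolation=2))
P=cloud(dict(np.load("w2.npz")))
for v in (5,15,25,40,60,70,80,85,95,101,107,115,122,127,132,138): print(v,R(P[v,327]),round(P[v,327,2],1))
st()
E
```

```text
5 [ -0.6 136.8] 115.7
15 [ -0.6 128.5] 116.9
25 [ -0.5 121.2] 114.6
40 [ -0.5 108.5] 116.2
60 [ 0.3 99.6] 73.2
70 [ 1.4 99.5] 10.7
80 [-0.3 74.3] 115.6
85 [-0.3 69.9] 115.6
95 [-0.2 60.8] 116.8
101 [-0.2 55.2] 117.9
107 [-0.2 49.8] 116.7
115 [-0.1 42.3] 117.4
122 [-0.1 35.7] 116.8
127 [ 1.8 28.8] 8.8
132 [ 1.9 22.2] 8.3
138 [ 1.9 14.3] 9.1
 8.55 [ -4.9 -29. ] 238.1 F rail 1.5 0.2 0.6 w 1.002 0.0
```

View pics/s1.png

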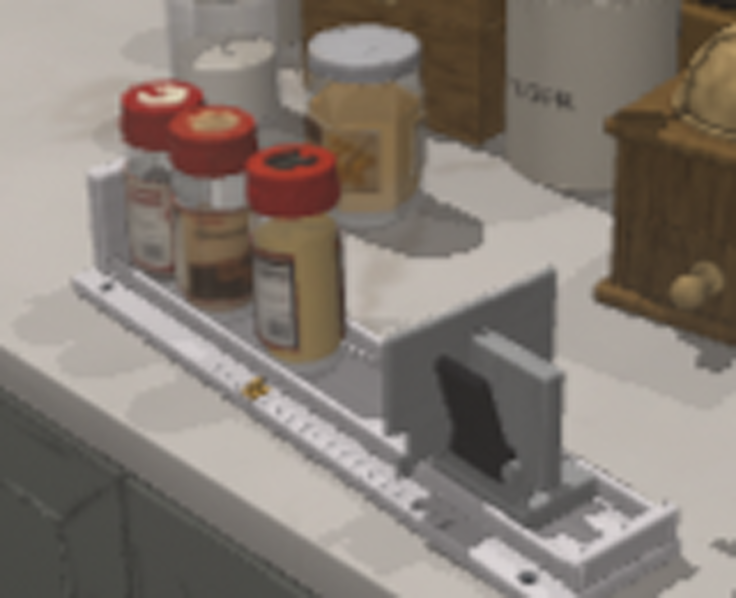

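```bash
cat >> h.py <<'E'
def cap(c):
    P=cloud(c);px=c["pixels"].astype(int);z=P[...,2]
    q=P[((px[...,0]-px[...,1]>60)&(px[...,0]-px[...,2]>60)&(z>100)&(z<128)&(abs(P[...,0]-550)<60))][:,:2]-O
    y=np.sort(q@EY);g=np.nonzero(np.diff(y)>2.5)[0];print("cap y runs",[(round(a[0],1),round(a[-1],1)) for a in np.split(y,g+1) if len(a)>20])
E
python3 - <<'E'
from h import *
arm.goto(W(0,55.3,150),ori(PSI))
arm.move_straight(W(0,55.3,60),feed=150)
arm.gripper_to(0.3,force=40); st("grip")
arm.move_straight(W(0,55.3,65),feed=40);st("lift"); 
print(arm.move_straight(W(0,80,65),feed=30,until_force=7)); st("slid")
c=arm.capture("scene");cv2.imwrite("pics/s2.png",cv2.resize(c["pixels"][150:280,240:400,::-1],None,fx=4.6,fy=4.6,interpolation=2))
cap(c)
E
```

```text
grip 10.33 [ 0.4 55.3] 60.8 F rail -1.4 -0.5 6.5 w 0.512 40.7
lift 10.61 [ 0.1 55.3] 65.2 F rail -0.4 0.7 -0.1 w 0.505 40.8
False
slid 11.58 [-0.  79.9] 65.0 F rail 0.4 -0.3 -0.8 w 0.509 40.8
cap y runs [(np.float64(55.6), np.float64(69.6))]
```

View pics/s2.png

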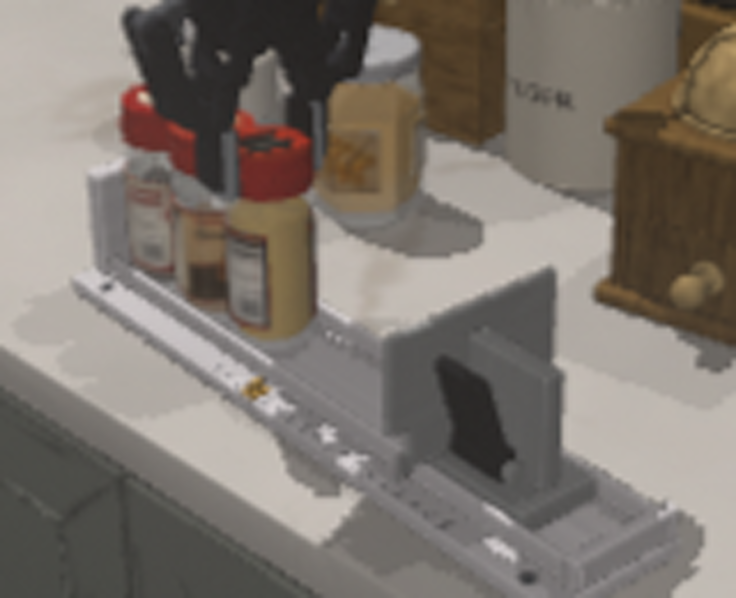

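```bash
python3 - <<'E'
from h import *
P=cloud(dict(np.load("w2.npz")))
for u,v in((225,255),(215,270),(205,285),(190,300),(418,255),(428,270)): print(u,v,R(P[v,u]),P[v,u,2])
c=arm.capture("scene");P=cloud(c);K=c["mtx"];E=c["extrinsics"]
def pr(p):
    q=E[:3,:3].T@(p-E[:3,3]);return round(K[0,0]*q[0]/-q[2]+K[0,2]-240)*4.6,round(-K[1,1]*q[1]/-q[2]+K[1,2]-150)*4.6
print("tip exp",pr(W(-22,80,62)),"cap front bottom",pr(W(-22,78,100)),"jar bot",pr(W(0,78,10)),pr(W(0,78,116)))
v=lambda x,y:(int(150+y/4.6),int(240+x/4.6))
for x,y in((232,180),(225,170),(215,185),(228,150),(250,175),(270,140)):
    p=P[v(x,y)];print((x,y),R(p),p[2])
arm.capture("wrist");st()
E
```

```text
225 255 [-48.  -20.5] 294.66478880332244
215 270 [-48.5 -21.5] 306.1201090169923
205 285 [-48.3 -21.7] 316.97594525128716
190 300 [-46.9 -17.9] 331.8580800393444
418 255 [ 37. -20.] 295.38151616943384
428 270 [ 37.1 -20.5] 307.67489455031716
tip exp (229.99999999999997, 257.59999999999997) cap front bottom (229.99999999999997, 193.2) jar bot (276.0, 335.79999999999995) (266.79999999999995, 147.2)
(232, 180) [-27.4  70.2] 111.08096676791882
(225, 170) [-29.4  74.5] 117.45533275904063
(215, 185) [-36.8  72. ] 110.91648538047485
(228, 150) [-29.8  69. ] 129.14804385565083
(250, 175) [-18.8  67.1] 111.96240864098286
(270, 140) [-0.8 76. ] 122.97632991130251
 11.73 [ 0.  79.9] 65.0 F rail 0.8 -0.3 0.2 w 0.504 40.8
```

```bash
python3 - <<'E'
from h import *
print(arm.move_straight(W(0,88,65),feed=25,until_force=7)); st("slid")
arm.move_straight(arm.get_state()["tcp_pos"]-[0,0,5],feed=40);st("low")
arm.gripper_to(1.0); y=R(arm.get_state()["tcp_pos"])[1]
arm.move_straight(W(0,y,150),feed=250)
arm.goto(W(-4.5,-12,240),ori(PSI))
c=look("w3");cap(c);st()
P=cloud(c)
v,u=np.nonzero(c["pixels"][:220,300:350].sum(-1)>=0);
E
```

```text
True
slid 12.03 [ 0.1 84.9] 65.0 F rail 0.4 -5.2 2.9 w 0.508 41.0
low 12.3 [ 0.9 84.8] 60.9 F rail 0.5 -4.0 5.8 w 0.503 41.4
cap y runs [(np.float64(57.5), np.float64(159.3))]
 13.94 [ -5.  -11.3] 238.1 F rail 0.9 -0.2 0.2 w 1.0 0.0
```

View pics/w3.png

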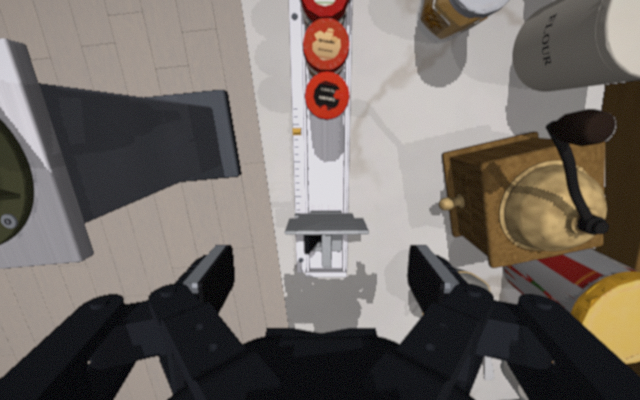

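```bash
python3 - <<'E'
from h import *
for n in("w3",):
    c=dict(np.load(n+".npz"));P=cloud(c)
    for u in(326,):
        print([(v,R(P[v,u])[1],int(P[v,u,2])) for v in range(0,126,3)])
    m=brass(c,P);v,u=np.nonzero(m);print("mark",R(px2w(c,(u.mean(),v.mean()),14)))
    z=P[...,2]
    m=(abs(z-95)<4)&(abs(P[...,1]+105)<30)&(abs(P[...,0]-545)<70);print("plate",R(P[m].mean(0)))
E
```

```text
[(0, np.float64(158.3), 116), (3, np.float64(156.7), 114), (6, np.float64(153.9), 116), (9, np.float64(151.9), 114), (12, np.float64(149.1), 116), (15, np.float64(146.4), 117), (18, np.float64(145.9), 110), (21, np.float64(142.1), 115), (24, np.float64(139.2), 117), (27, np.float64(137.1), 116), (30, np.float64(134.7), 115), (33, np.float64(132.5), 115), (36, np.float64(129.5), 117), (39, np.float64(127.4), 115), (42, np.float64(124.8), 115), (45, np.float64(122.3), 116), (48, np.float64(119.7), 116), (51, np.float64(117.2), 116), (54, np.float64(114.4), 117), (57, np.float64(112.1), 116), (60, np.float64(109.5), 116), (63, np.float64(107.3), 114), (66, np.float64(104.7), 114), (69, np.float64(101.9), 115), (72, np.float64(99.3), 116), (75, np.float64(96.5), 116), (78, np.float64(93.9), 116), (81, np.float64(91.4), 115), (84, np.float64(88.7), 115), (87, np.float64(85.8), 117), (90, np.float64(83.4), 115), (93, np.float64(80.7), 115), (96, np.float64(77.8), 117), (99, np.float64(75.1), 116), (102, np.float64(72.4), 116), (105, np.float64(69.7), 115), (108, np.float64(66.9), 115), (111, np.float64(64.0), 116), (114, np.float64(61.2), 116), (117, np.float64(58.4), 115), (120, np.float64(55.6), 104), (123, np.float64(52.0), 9)]
mark [-39.7  41.7]
plate [  1.  -71.4]
```

```bash
python3 - <<'E'
from h import *
arm.goto(W(-4.5,-95,130),ori(PSI));arm.gripper_to(0.82,force=40)
arm.move_straight(W(-4.5,-95,60),feed=150);st()
c=arm.capture("scene");cv2.imwrite("pics/s3.png",cv2.resize(c["pixels"][150:280,270:430,::-1],None,fx=4.6,fy=4.6,interpolation=2))
K=c["mtx"];E=c["extrinsics"]
def pr(p):
    q=E[:3,:3].T@(p-E[:3,3]);return np.round([(K[0,0]*q[0]/-q[2]+K[0,2]-270)*4.6,(-K[1,1]*q[1]/-q[2]+K[1,2]-150)*4.6])
for z in(60,80,100,120):print(z,pr(W(-39.5,-95,z)),pr(W(-39.5-14,-84,z)))
E
```

```text
15.47 [ -4.1 -95. ] 60.8 F rail -0.0 0.1 0.1 w 0.819 0.0
60 [299. 424.] [257. 425.]
80 [299. 384.] [256. 385.]
100 [299. 342.] [256. 343.]
120 [299. 300.] [256. 301.]
```

View pics/s3.png

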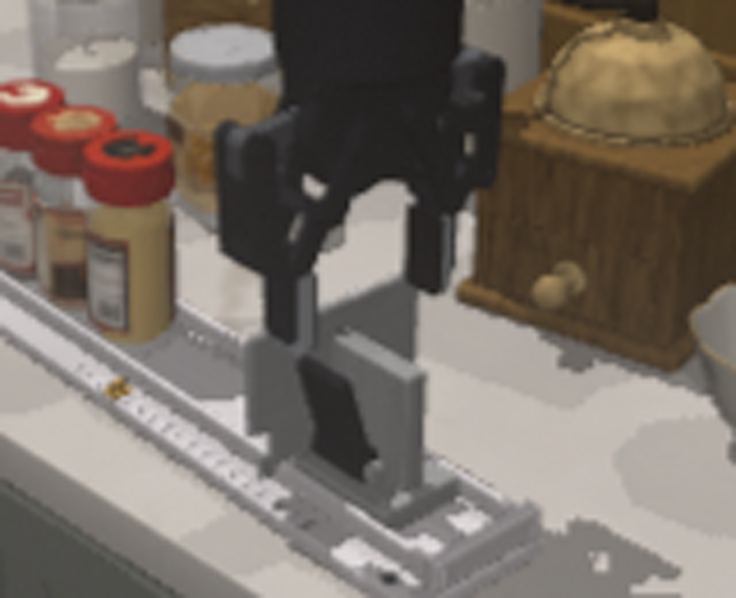

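```bash
python3 - <<'E'
from h import *
arm.gripper_to(0.9)
print(arm.move_straight(W(-4.5,-95,20),feed=80,until_force=8));st("down")
print(arm.move_straight(W(-4.5,-78,20),feed=25,until_force=2.5));st("contact")
E
```

```text
False
down 16.42 [ -4.4 -95. ] 20.0 F rail 0.2 -0.3 0.8 w 0.903 0.0
True
contact 16.97 [ -4.6 -81.3] 20.0 F rail 0.3 -1.6 1.7 w 0.905 0.7
```

```bash
python3 - <<'E'
from h import *
arm.move_straight(W(-4.5,26,20),feed=50);st("pushed")
c=arm.capture("scene");save(c,"s4f")
cv2.imwrite("pics/s4.png",cv2.resize(c["pixels"][160:270,230:370,::-1],None,fx=5.4,fy=5.4,interpolation=2))
for t in("pointer","mark","stop","lever_tip"):
    for r in arm.landmark_of("scene",t)[:2]: print(t,r["at"],r["conf"],R(px2w(c,r["at"],dict(pointer=21,mark=14,stop=0,lever_tip=80)[t])))
P=cloud(c);m=brass(c,P);v,u=np.nonzero(m);print("brass",u.mean(),v.mean(),R(px2w(c,(u.mean(),v.mean()),14)))
c=look("w4")
for t in("pointer","mark"):
    for r in arm.landmark_of("wrist",t)[:2]: print(t,r["at"],r["conf"],R(px2w(c,r["at"],dict(pointer=21,mark=14)[t])))
c=arm.capture("top");P=cloud(c);save(c,"t4")
for t in("pointer","mark"):
    for r in arm.landmark_of("top",t)[:2]: print(t,r["at"],r["conf"],R(px2w(c,r["at"],dict(pointer=21,mark=14)[t])))
E
```

```text
pushed 19.27 [-4.4 25.9] 20.1 F rail -1.4 -3.2 -1.7 w 0.903 1.3
pointer [296.3, 236.1] 0.92 [-49.   22.8]
mark [298.9, 238.0] 0.55 [-42.9  22. ]
stop [309.4, 231.4] 0.8 [ 5.2 47.2]
stop [305.3, 209.9] 0.35 [ 61. 137.]
lever_tip [305.5, 208.3] 0.53 [-21.3  23.3]
brass 295.27272727272725 234.27272727272728 [-40.   39.7]
pointer [268.8, 207.7] 0.73 [-37.6  40.5]
pointer [328.9, 64.5] 0.62 [ -0.9 122.3]
mark [267.9, 199.6] 0.39 [-39.2  43.8]
```

View pics/s4.png

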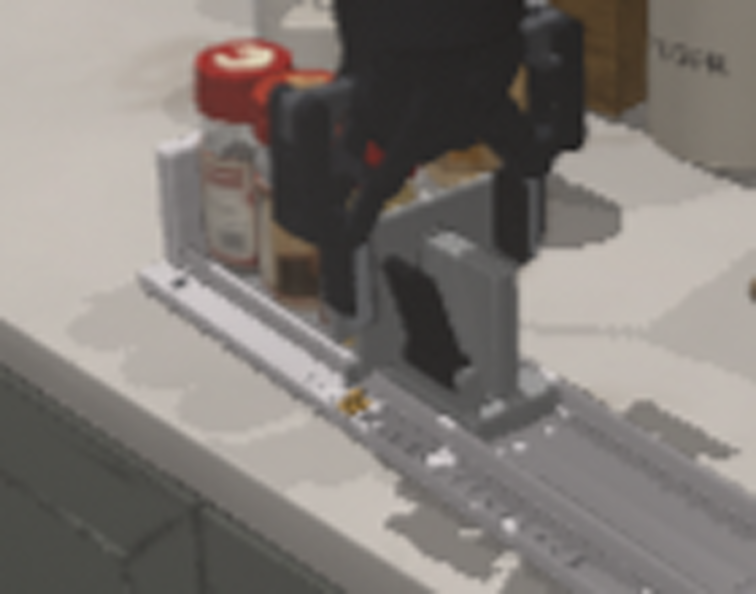

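```bash
python3 - <<'E'
from h import *
arm.move_straight(W(-4.5,28.5,20),feed=30);st("mark")
c=look("w5");P=cloud(c);m=brass(c,P);v,u=np.nonzero(m)
if len(u):print("brass",len(u),u.mean(),v.mean(),R(px2w(c,(u.mean(),v.mean()),14)))
for t in("pointer","mark"):
    for r in arm.landmark_of("wrist",t)[:2]: print(t,r["at"],r["conf"],R(px2w(c,r["at"],dict(pointer=21,mark=14)[t])))
cv2.imwrite("pics/w5c.png",cv2.resize(c["pixels"][160:260,200:360,::-1],None,fx=5,fy=5,interpolation=2))
E
```

```text
mark 20.07 [-4.4 28.6] 20.1 F rail 0.6 -3.6 -1.1 w 0.898 1.3
brass 30 263.46666666666664 203.86666666666667 [-42.3  43.6]
pointer [267.6, 208.1] 0.7 [-38.4  42.9]
mark [269.9, 204.5] 0.59 [-38.1  43.2]
```

View pics/w5c.png

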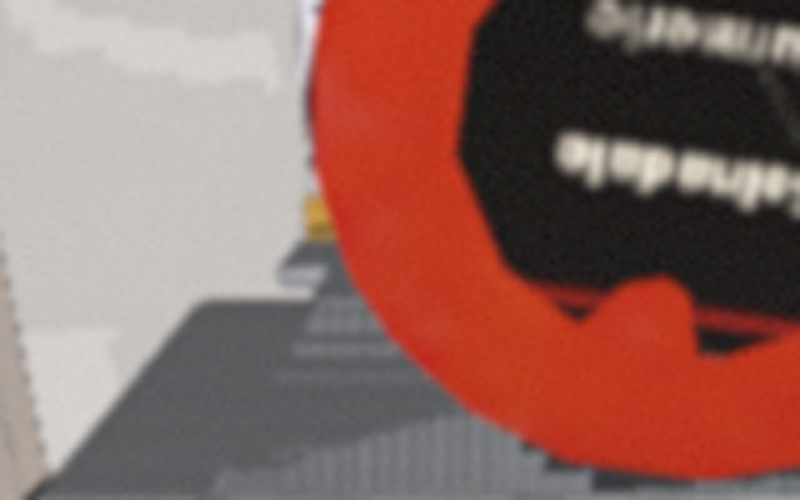

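```bash
python3 - <<'E'
from h import *
arm.sleep(0.3)
arm.gripper_to(0.1,force=45);st("shut")
arm.sleep(0.5);st("shut+")
c=arm.capture("scene")
cv2.imwrite("pics/s6.png",cv2.resize(c["pixels"][160:270,230:370,::-1],None,fx=5.4,fy=5.4,interpolation=2))
c=arm.capture("wrist")
for t in("pointer","mark"):
    for r in arm.landmark_of("wrist",t)[:2]: print(t,r["at"],r["conf"],R(px2w(c,r["at"],dict(pointer=21,mark=14)[t])))
E
```

```text
shut 21.09 [-2.8 28.5] 21.6 F rail 6.4 -3.3 10.9 w 0.222 49.0
shut+ 21.59 [-2.8 28.5] 21.6 F rail 5.4 -3.4 11.3 w 0.222 49.0
pointer [263.1, 206.9] 0.78 [-39.8  43.1]
mark [266.1, 201.8] 0.55 [-39.1  44.4]
```

View pics/s6.png

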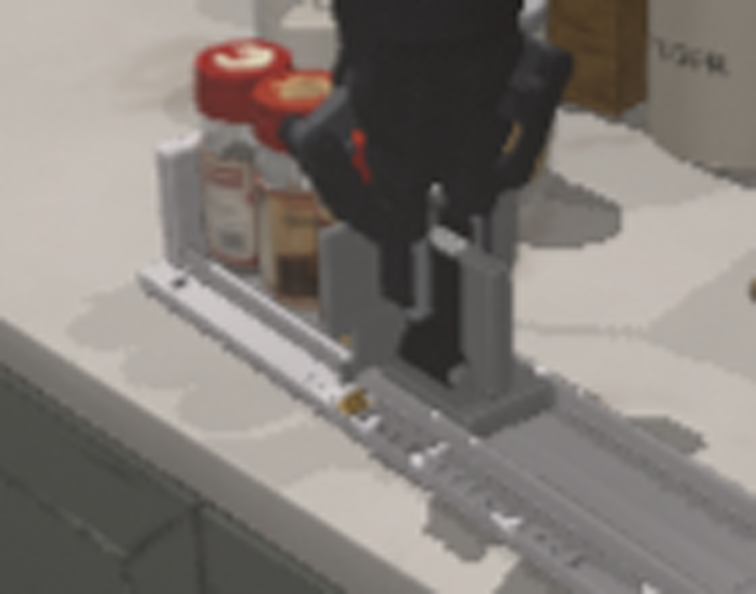

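```bash
python3 -c "
from h import *
print(arm.job_done());st()"
```

```text
the job is handed in; nothing more can be done
None
the job is handed in; nothing more can be done
```

I handed the job in at about 22 s of the 48 s allowed: by the cameras and force readings the row is closed and upright, the pointer is within about 1.5 mm of the mark, and the lever is squeezed shut at about 49 N; the judge's verdict was not shown.

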